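# Pin the jar board's jaw and unscrew the jar's cap

## Robot

A 7-joint arm with a two-finger parallel gripper is mounted at the origin on the work surface. World frame = base frame: x ahead of the robot, y to its left, z up, the work surface at z = 0. Lengths are in m, angles in rad, forces in N, time in s.
With the tool pointing down it reaches from about 0.35 to 0.9 m from the base axis. Payload 8.1 kg.
Tool frame: the origin (TCP) lies at the very end of the fingers, on their centre line; the grasp point (between the pads) lies env.grasp_offset behind it (env.grasp_offset is the distance from the TCP to the grasp point, in m); z points along the fingers, y is the line along which they close (so a half turn about z gives the same grasp; the last joint's range is limited). The gripper opens to 92 mm and grips with 3 to 60 N. Pads are 19 mm wide; open, the fingers measure 130 mm over their backs; the gripper's body (75 mm by 190 mm) begins 47 mm behind the grasp point.
Start: joints at [1.142, 0.434, 0.025, 1.573, -0.012, 1.134, -0.075], TCP at [0.2, -0.592, 0.227] pointing down, gripper open.
Joint ranges: [-2.62, 2.62], [-0.44, 2.09], [-1.27, 1.32], [0.08, 2.57], [-1.32, 4.46], [0.12, 2], [-2.74, 2.74]. Speed limits (rad/s): [2.22, 2.22, 3.01, 3.01, 3.14, 3.14, 3.14].

## Interface

Orientations are given as a unit quaternion [x, y, z, w].
In Python, from cell import env gives the robot as it stands.
- The arm moves only by the shell command python3 -m handwheel 'ROWS' [OPENING]. ROWS is JSON, a list of rows, each a list of 4 numbers: the shift along the tool's x, y, z normalised to -1 to 1, where 1 is 2.5 cm, then the turn about the tool's z normalised to -1 to 1, where 1 is pi rad. A call has exactly 5 rows; each row shifts and turns the commanded pose from where the row before left it, along the tool's axes as they then stand; what a row does not reach is not made up. A row lasts 1/12 s, in which the tool goes at most 41.7 mm and 7.16 degrees, less where a joint would pass 70% of its speed; a pose out of reach is approached as far as the arm can. A call with a number of a shift or a turn outside -1 to 1 is refused whole. A call with a gripper value outside its range is refused whole. OPENING is the opening, from 0 (shut) to 1 (fully open), set as the call begins (- or left out, the last holds). The fingers move at their own pace and stop on an object; the grip force is fixed at half the most. Time passes only in rows, so rows that do not move let the fingers close, or fill a call up. It gives the time, the measured TCP pose, the force, the opening and the grip force at its end, in the units of the state.
- env.get_state(): the state, without advancing time (a new reading comes with each control period).
- env.grab_frame(name): name is "scene" or "top" or "wrist"; returns (picture, depth): 400x640x3 uint8, blue, green, red; 400x640 float32, m along the optical axis (not along the pixel's ray), 0 where there is no reading.
- env.camera_params(name): a dict with "mtx" (3x3 intrinsics, pixels), "cam_to_world" (4x4, takes a point from camera to world coordinates). Camera axes: x right, y down, z forward; pixel columns grow to the right and rows downward; lengths in m; the calibration is good to about 2 mm. A picture is of the moment at which its call begins: read the wrist's pose just before it. camera_params takes no time and is no camera call; for the wrist camera it gives the pose at the moment of the call.
- env.job_done(): hands the job in; it is judged then, once.
The state is a dict: "time": time; "q": joint angles; "qd": joint speeds; "effort": joint torques, N m; "position": TCP position; "eef_rot": TCP orientation; "force": force on the tool from outside, world axes, zero at the start; "moment": the same for the moment, N m; "width": opening from 0.0 (shut) to 1.0 (fully open); "grasp_force": force on a finger pad.
Only numpy, scipy, OpenCV 4.12 (cv2) and the standard library are available. Lean on these libraries where they do the work, as an engineer would, in place of code of your own. Each camera call takes 0.05 s, during which the arm holds its last target. There are 200 camera calls.

## Task

Open the squat hexagonal jar one-handed: push the jar board's sliding jaw fully home against it, then drop the loose steel pin all the way through the jaw's foot into the board so the jaw cannot back off. Unscrew the tight cap anticlockwise only until its threads let go, without the jar turning or lifting out of the jaws. Finish still holding the cap, level and a couple of centimetres straight above the jar's mouth, with the pin still in and the bowl, pot lid and dumpling press left alone.

Things in the scene. Friction and masses are not known exactly. Their poses are not given: they have to be found in the camera images.
- clamp: White plastic jar board with wooden jaws, 150 x 300 x 18 mm, fixed to the table. Origin: centre of its underside; x across, y along it (slide direction), z up. Fixed rubber-lined V jaw near its -y end, sliding V jaw facing it; both 95 mm wide, tops 52 mm above the table. Pin parking block at its +y end, centred at y = +128 mm, top at 32 mm. Guide strips beside the jaw's foot, tops at 32 mm.
- jaw (a joint): Opening of the sliding V jaw in m, 0 to 0.040: 0 is fully home, at its stop, holding the jar against the fixed jaw with under 1 mm of play; grows as the jaw slides towards +y of the board. Moves against about 1 N of friction and stays where it is left; closing it nudges the jar home.
- jaw_back (a point): Centre of the sliding jaw's upright back face (50 mm wide in x, 32 to 52 mm above the table), 42 mm above the table; moves with the jaw. Pushed here towards -y of the board the jaw closes. Behind it lies the jaw's flat foot, top 32 mm above the table, 50 mm wide, reaching 46 mm back.
- jaw_hole (a point): Mouth of the vertical 10 mm pin hole through the sliding jaw's foot, on the foot's upper face, 32 mm above the table. It lies 26.6 mm behind jaw_back (towards +y) and moves with the jaw.
- board_hole (a point): Mouth of the first of three 10 mm holes in the board, on its upper face, 18 mm above the table, open through to the table, hidden under the jaw's foot. With the jaw fully home jaw_hole is straight above it; the other two, 18 and 36 mm further towards +y, serve bigger jars.
- pin_head (a point): Centre of the head of the loose upright steel pin: head (grip) 18 mm across, 42 mm tall; below it a shank 8 mm across, 30 mm long, with a tapered nose. Starts in the parking block, shoulder (21 mm below this point) resting on the block 32 mm above the table; it ends equally high in the jaw's foot. 70 g.
- pin_tip (a point): Lower end of the pin, 51 mm below pin_head along the pin; 2 mm above the table when the pin is fully down.
- jar_mouth (a point): Centre of the rim of the squat hexagonal glass jar, 66 mm across flats, two corners along the board's y. It stands loose on the board; rim 84 mm above the table (66 mm above its base), widest part up to 56 mm, sloping shoulder up to 63 mm above the table, round neck 40 mm across. z is its axis, x and y turn with it. 200 to 420 g.
- cap_center (a point): Centre (half-way up) of the round tinplate cap, 54 mm across, 16 mm tall, z its axis; tight, it is 81 mm above the table. Three-lug thread with a rubber seal: about 0.7 N m to start, easing half-way, rising 1 to 2 mm; free after 1.2 rad anticlockwise from above relative to the jar, and beyond 1.85 rad it meets the next thread. Cannot be lifted before it is free. 40 g.
- bowl: Blue ceramic bowl, 124 mm across, 55 mm high, a bystander. Origin under its centre.
- potlid: Aluminium pot lid, 180 mm across, 43 mm high with its knob, a bystander. Origin under its centre.
- press: White plastic dumpling press lying open, 100 mm disc with a handle tab at either end (195 mm overall in its x), 14 mm high, a bystander. Origin under its centre.
- cap: The same cap as cap_center, origin at the centre of its lower edge, 8 mm below cap_center.
- jar: The same jar as jar_mouth, origin at the centre of its underside; same axes as jar_mouth.

How it is judged:
On the way, in this order (a step that is already met when the one before it is completed fails the run):
1. the sliding jaw is home and the pin is fully down through its foot and the board (value of joint jaw below 0.003 m and height (world z) of pin_tip below 0.008 m and horizontal distance between pin_tip and board_hole below 0.004 m and horizontal distance between pin_head and jaw_hole below 0.006 m), for 0.2 s.
2. the cap has been unscrewed through its thread on the standing jar (angle between the x axis of cap_center and the x axis of jar_mouth, either way round above 1.05 rad and z of cap_center in the frame of jar_mouth below 0.02 m and z of jar_mouth in the frame of clamp below 0.09 m), for 0.05 s.
At the end, for the whole second after the job is handed in: Fingers hold the still, level cap (0.2 rad) clear of the jar, centre 13-55 mm above the rim, within 15 mm of its axis, turned under 2.2 rad; jar upright in the jaws (raised under 4 mm), jaw under 4 mm open, pin fully down in the first hole (tip under 10 mm high) (z of cap_center in the frame of jar_mouth between 0.013 and 0.055 m and horizontal distance between cap_center and jar_mouth below 0.015 m and angle between cap_center's own z axis and vertical below 0.2 rad and angle between the x axis of cap_center and the x axis of jar_mouth, either way round above 0.95 rad and contact force between the fingers and cap above 1 N and contact force between cap and jar below 0.05 N and linear speed of cap below 0.02 m/s and z of jar_mouth in the frame of clamp below 0.088 m and angle between jar_mouth's own z axis and vertical below 0.08 rad and value of joint jaw below 0.004 m and height (world z) of pin_tip below 0.01 m and horizontal distance between pin_tip and board_hole below 0.005 m); the arm keeps its last pose, push and grip.
It fails at once if the jar turns in the board by more than 0.25 rad (angle between the x axis of jar_mouth and the x axis of clamp, either way round above 0.25 rad).
It fails at once if the jar is lifted out of the jaws (over 12 mm) (z of jar_mouth in the frame of clamp above 0.096 m).
It fails at once if the bowl, pot lid or dumpling press is shifted by more than 30 mm (distance of any of bowl, potlid, press from where it was at the start of the episode above 0.03 m).
It also fails if it takes over 58 s, if anything falls off the work surface, if the arm or the gripper's body presses on something with over 40 N, if the wrist force passes 120 N, or if a joint passes its speed limit or range.

## Working session

There is one attempt and no reset: what is moved stays moved. The work goes in short steps, Python scripts to look and compute and a shell command to move; the robot and the scene stay as the last step left them, time stands still between calls to the robot, and variables do not carry over. Pictures are saved under pics/ and viewed, at most 10 in all, crops included, and the job is handed in when it is done.

```bash
mkdir -p pics; ls
python3 - <<'E'
from cell import env
import cv2,numpy as np
s=env.get_state();print({k:np.round(v,3) for k,v in s.items()},env.grasp_offset)
for n in("scene","top"):
    p,d=env.grab_frame(n);cv2.imwrite(f"pics/{n}0.png",p);np.save(f"pics/{n}0d.npy",d)
    c=env.camera_params(n);print(n,np.round(c["mtx"],1).tolist(),np.round(c["cam_to_world"],3).tolist())
E
```

```text
pics
{'time': np.float64(0.0), 'q': array([ 1.142,  0.435,  0.025,  1.574, -0.012,  1.134, -0.075]), 'qd': array([ 0.001, -0.001, -0.003,  0.001, -0.001,  0.   , -0.   ]), 'effort': array([-0.0000e+00, -6.6785e+01,  9.8500e-01, -3.1446e+01, -6.0000e-02,
        4.3000e-02,  0.0000e+00]), 'position': array([ 0.2  , -0.592,  0.226]), 'eef_rot': array([ 0.987,  0.162, -0.   , -0.001]), 'force': array([ 0.348,  0.182, -0.778]), 'moment': array([-0.016, -0.039,  0.03 ]), 'grasp_force': np.float64(0.0), 'width': np.float64(1.001)} 0.0188
scene [[427.2, 0.0, 325.2], [0.0, 427.2, 199.9], [0.0, 0.0, 1.0]] [[-0.479, 0.551, -0.683, 1.321], [0.877, 0.281, -0.389, 0.375], [-0.022, -0.786, -0.618, 0.707], [0.0, 0.0, 0.0, 1.0]]
top [[427.3, 0.0, 315.6], [0.0, 427.3, 203.7], [0.0, 0.0, 1.0]] [[-0.028, -0.974, 0.223, 0.357], [-1.0, 0.027, -0.004, 0.012], [-0.002, -0.223, -0.975, 1.353], [0.0, 0.0, 0.0, 1.0]]
```

View pics/top0.png

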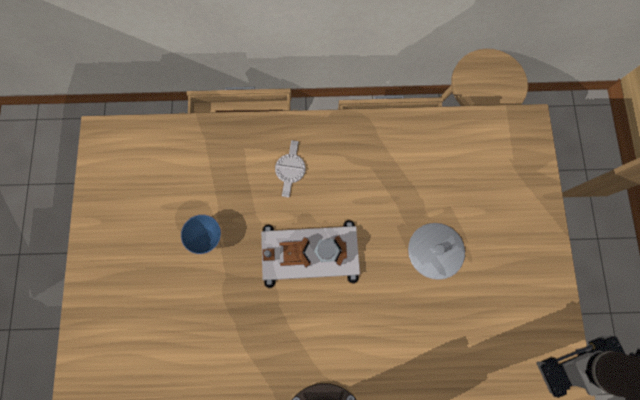

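View pics/scene0.png

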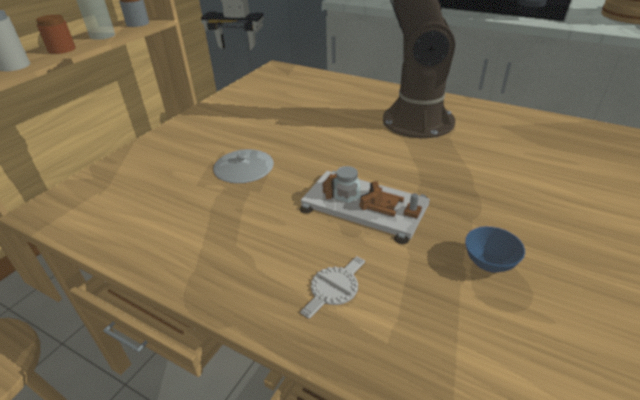

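The top view shows the board at about (262–359, 228–281), with the pin block at (269,254) on the left (world +y) and the cap at (325,248). The bowl is at (201,234), the lid at (437,250) and the press at (291,168), all clear of it. The scene view agrees.

```bash
cat > h.py <<'E'
import numpy as np,cv2
from cell import env
from scipy.spatial.transform import Rotation as R
def ray(c,px,z):
    px=np.atleast_2d(np.float32(px));K=c["mtx"];T=c["cam_to_world"]
    d=np.c_[px,np.ones(len(px))]@np.linalg.inv(K).T@T[:3,:3].T
    o=T[:3,3];return o+d*((z-o[2])/d[:,2])[:,None]
def tool():
    s=env.get_state();return np.array(s["position"]),R.from_quat(s["eef_rot"])
def yaw(): # direction of tool x in world and y
    p,r=tool();m=r.as_matrix();return np.degrees(np.arctan2(m[1,0],m[0,0])),m
def need(target,ydeg=None):
    """shift in tool axes in row units (2.5cm), turn needed (deg about tool z) so tool y axis is along world angle ydeg (mod 180)"""
    p,r=tool();m=r.as_matrix();u=m.T@(np.array(target)-p)/0.025
    out=[np.round(u,2)]
    if ydeg is not None:
        cur=np.degrees(np.arctan2(m[1,1],m[0,1]));d=-(ydeg-cur) # tool z down -> world ccw is negative
        out.append(round((d+90)%180-90,1))
    return out
E
python3 - <<'E'
from h import *
c=env.camera_params("top");p=cv2.imread("pics/top0.png")
sub=p[215:295,250:370];hsv=cv2.cvtColor(sub,cv2.COLOR_BGR2HSV)
m=((hsv[...,1]<60)&(hsv[...,2]>130)).astype(np.uint8)
m=cv2.morphologyEx(m,cv2.MORPH_CLOSE,np.ones((5,5)));cs,_=cv2.findContours(m,0,1);k=max(cs,key=cv2.contourArea)
b=cv2.boxPoints(cv2.minAreaRect(k))+[250,215];print(b)
w=ray(c,b,.018);print(w.round(3),w.mean(0),[np.linalg.norm(w[i]-w[i-1]) for i in range(4)],[np.degrees(np.arctan2(*(w[i]-w[i-1])[1::-1])) for i in range(4)])
print("cap",ray(c,[325,247],.089),"pin",ray(c,[269,254],.074))
print("yaw",yaw())
E
```

```text
[[260.60278702 228.9051857 ]
 [357.90380859 226.34463882]
 [359.23321533 276.86228561]
 [261.93219757 279.4228363 ]]
[[ 0.586  0.182  0.018]
 [ 0.585 -0.126  0.018]
 [ 0.428 -0.122  0.018]
 [ 0.428  0.178  0.018]] [0.50669619 0.0278383  0.018     ] [np.float64(0.15778805193642112), np.float64(0.3080340041748688), np.float64(0.15790402754513705), np.float64(0.3000220623707326)] [np.float64(1.554176227946867), np.float64(-90.06974468635049), np.float64(178.64549834009307), np.float64(89.90358563458875)]
cap [[ 0.51396357 -0.01810684  0.089     ]] pin [[0.49949412 0.14964381 0.074     ]]
yaw (np.float64(18.660262584447324), array([[ 9.47432398e-01,  3.19955453e-01, -5.99193983e-04],
       [ 3.19955973e-01, -9.47431561e-01,  1.26970916e-03],
       [-1.61444923e-04, -1.39467929e-03, -9.99999014e-01]]))
```

Run:
```python
from h import *
print(need([.50,.04,.30],3))
c=env.camera_params("wrist");p,r=tool();T=c["cam_to_world"]
print(c["mtx"].round(1).tolist(),(r.as_matrix().T@(T[:3,3]-p)).round(3),(r.as_matrix().T@T[:3,:3]).round(2))
```

```text
[array([ 19.46, -20.1 ,  -2.93]), np.float64(-74.3)]
[[287.2, 0.0, 321.5], [0.0, 287.2, 202.7], [0.0, 0.0, 1.0]] [ 0.073 -0.    -0.158] [[ 0.   -0.96 -0.27]
 [ 1.    0.    0.  ]
 [-0.   -0.27  0.96]]
```

```bash
python3 -m handwheel '[[0.5,-0.5,-0.3,0],[0.9,-0.9,-0.3,0],[0.9,-0.9,-0.3,0],[0.9,-0.9,-0.3,0],[0.9,-0.9,-0.3,0]]' 1 
python3 -m handwheel '[[0.9,-0.9,-0.3,0],[0.9,-0.9,-0.3,0],[0.9,-0.9,-0.3,0],[0.9,-0.9,-0.3,0],[0.9,-0.9,-0.3,0]]' >/dev/null
python3 -m handwheel '[[0.9,-0.9,0,0],[0.9,-0.9,0,0],[0.9,-0.9,0,0],[0.9,-0.9,0,0],[0.9,-0.9,0,0]]' >/dev/null
python3 -m handwheel '[[0.9,-0.9,0,0],[0.9,-0.9,0,0],[0.9,-0.9,0,0],[0.9,-0.9,0,0],[0.5,-0.5,0,0]]' 
python3 -m handwheel '[[0.5,-0.9,0,-0.0375],[0,0,0,-0.0375],[0,0,0,-0.0375],[0,0,0,-0.0375],[0,0,0,-0.0375]]' >/dev/null
python3 -m handwheel '[[0,0,0,-0.0375],[0,0,0,-0.0375],[0,0,0,-0.0375],[0,0,0,-0.0375],[0,0,0,-0.0375]]' 
python3 -m handwheel '[[0,0,0,-0.0375],[0,0,0,0],[0,0,0,0],[0,0,0,0],[0,0,0,0]]'
python3 - <<'E'
from h import *
print(env.get_state()["q"].round(2),need([.50,.04,.30],3))
c=env.camera_params("wrist");p,d=env.grab_frame("wrist");cv2.imwrite("pics/w1.png",p);np.savez("pics/w1.npz",d=d,**c)
E
```

```text
time: 0.52
position: [0.2646, -0.4606, 0.2641]
eef_rot: [0.987, 0.162, -0.0, -0.0]
force: [0.9, -0.4, -0.4]
width: 0.997
grasp_force: 0.0
time: 1.77
position: [0.4707, -0.0434, 0.3016]
eef_rot: [0.986, 0.164, 0.0, -0.001]
force: [0.0, -0.2, 0.0]
width: 0.998
grasp_force: 0.0
time: 2.6
position: [0.4742, -0.0219, 0.3014]
eef_rot: [0.728, 0.685, -0.0, -0.0]
force: [0.5, -0.3, 0.5]
width: 1.002
grasp_force: 0.0
time: 3.02
position: [0.4744, -0.0219, 0.3016]
eef_rot: [0.69, 0.724, -0.0, -0.0]
force: [0.7, -0.1, -0.6]
width: 1.002
grasp_force: 0.0
[ 0.43  0.18 -0.58  1.77  0.11  1.22 -0.13] [array([2.42, 1.14, 0.07]), np.float64(-0.3)]
```

View pics/w1.png

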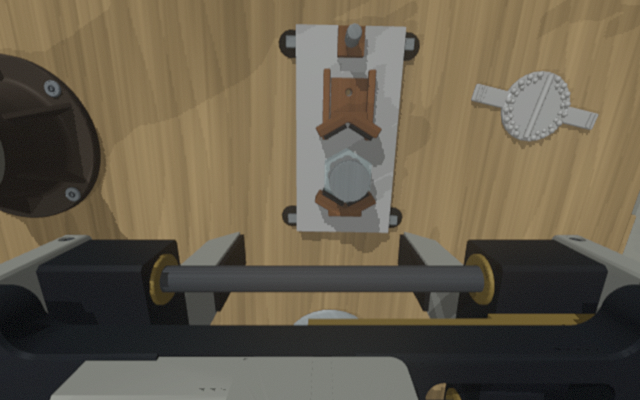

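The wrist view shows the board upright at (297–405, 25–233). The pin is at about (354,30), the jaw foot hole at (348,92), the V of the jaw at about (349,125–138), and the cap at (349,180).

Run:
```python
from h import *
p=cv2.imread("pics/w1.png");c=np.load("pics/w1.npz")
hsv=cv2.cvtColor(p,cv2.COLOR_BGR2HSV)
sub=hsv[15:240,285:420];m=((sub[...,1]<35)&(sub[...,2]>140)).astype(np.uint8)
m=cv2.morphologyEx(m,cv2.MORPH_CLOSE,np.ones((3,3)));k=max(cv2.findContours(m,0,1)[0],key=cv2.contourArea)
a=cv2.approxPolyDP(cv2.convexHull(k),4,True)[:,0]+[285,15]
w=ray(c,a,.018);print(a.tolist(),w.round(4).tolist())
# hole
g=cv2.cvtColor(p,cv2.COLOR_BGR2GRAY)[84:100,338:358];y,x=np.where(g<g.min()+15);print("hole px",x.mean()+338,y.mean()+84,len(x))
print("hole",ray(c,[x.mean()+338.,y.mean()+84],.032))
print("pin top",ray(c,[354,30],.074),"cap",ray(c,[349,178],.089))
d=c["d"];K=c["mtx"];T=c["cam_to_world"]
v,u=np.mgrid[0:400,0:640];z=d;P=np.stack([(u-K[0,2])*z/K[0,0],(v-K[1,2])*z/K[1,1],z],-1)@T[:3,:3].T+T[:3,3]
def sel(x0,x1,y0,y1,za,zb):
    q=P[y0:y1,x0:x1].reshape(-1,3);q=q[(q[:,2]>za)&(q[:,2]<zb)];print(len(q),q.mean(0).round(4),q.min(0).round(4),q.max(0).round(4))
sel(320,385,145,215,.084,.096); sel(335,375,15,60,.066,.08); sel(310,390,100,142,.046,.058);sel(325,375,70,125,.028,.037)
cv2.imwrite("pics/w1c.png",cv2.resize(p[15:240,285:420],None,fx=2.6,fy=2.6,interpolation=2))
```

```text
[[337, 25], [351, 75], [359, 158], [334, 230], [297, 230], [296, 26]] [[0.4866, 0.1784, 0.018], [0.5104, 0.1167, 0.018], [0.5316, 0.0003, 0.018], [0.5004, -0.119, 0.018], [0.4397, -0.1219, 0.018], [0.431, 0.1744, 0.018]]
hole px 350.25 88.625 24
hole [[0.50942603 0.09714081 0.032     ]]
pin top [[0.50518386 0.15800879 0.074     ]] cap [[ 0.5109248  -0.01804459  0.089     ]]
1319 [ 0.5115 -0.0215  0.0896] [ 0.4848 -0.0497  0.0842] [0.5388 0.0049 0.0923]
219 [0.5052 0.1563 0.0729] [0.4962 0.1483 0.0661] [0.5146 0.166  0.0762]
1135 [0.5089 0.0489 0.0515] [0.4643 0.0281 0.0463] [0.5543 0.0666 0.0546]
1793 [0.509  0.0896 0.0318] [0.4731 0.0498 0.028 ] [0.5449 0.1226 0.0346]
```

View pics/w1c.png

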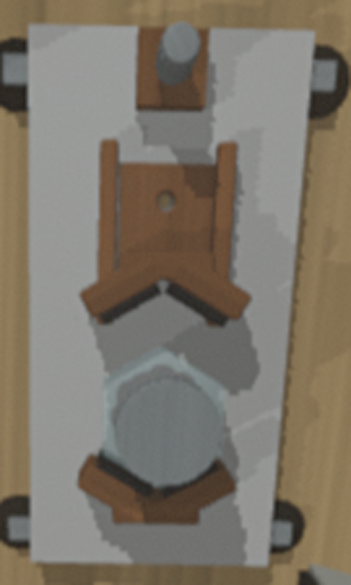

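Run:
```python
from h import *
c=np.load("pics/w1.npz");print(ray(c,[348.8,92.3],.032),need([.5075,.093,.11],1.9))
```

```text
[[0.50776688 0.09226473 0.032     ]] [array([4.52, 1.55, 7.67]), np.float64(0.9)]
```

```bash
python3 -m handwheel '[[0.8,0.3,0.5,0],[0.8,0.3,0.8,0],[0.8,0.3,0.9,0],[0.8,0.3,0.9,0],[0.8,0.3,0.9,0.005]]' 0 >/dev/null
python3 -m handwheel '[[0.5,0.05,0.9,0],[0,0,0.9,0],[0,0,0.9,0],[0,0,0.9,0],[0,0,0,0]]' 
python3 -m handwheel '[[0,0,0,0],[0,0,0,0],[0,0,0,0],[0,0,0,0],[0,0,0,0]]'
python3 - <<'E'
from h import *
print(need([.5075,.093,.037],1.9))
E
```

```text
time: 3.9
position: [0.5052, 0.0917, 0.1081]
eef_rot: [0.695, 0.719, -0.003, -0.002]
force: [-1.0, -0.0, 0.4]
width: 0.323
grasp_force: 0.0
time: 4.32
position: [0.5083, 0.0925, 0.1128]
eef_rot: [0.695, 0.719, 0.001, 0.001]
force: [0.0, 0.1, 0.5]
width: 0.01
grasp_force: 0.0
[array([ 0.02, -0.04,  3.03]), np.float64(0.1)]
```

```bash
python3 -m handwheel '[[0,0,0.6,0],[0,0,0.6,0],[0,0,0.6,0],[0,0,0.6,0],[0,0,0.6,0]]' >/dev/null
python3 -m handwheel '[[0,0,0,0],[0,0,0,0],[-0.2,0,0,0],[-0.2,0,0,0],[-0.2,0,0,0]]' 
python3 -m handwheel '[[-0.1,0,0,0],[-0.1,0,0,0],[-0.1,0,0,0],[-0.1,0,0,0],[-0.1,0,0,0]]'
```

```text
time: 5.15
position: [0.5088, 0.0769, 0.0376]
eef_rot: [0.695, 0.719, 0.001, 0.001]
force: [-0.9, 1.7, 0.7]
width: 0.006
grasp_force: 0.9
time: 5.57
position: [0.5087, 0.0649, 0.0368]
eef_rot: [0.695, 0.719, 0.0, 0.0]
force: [-0.2, 1.2, 0.5]
width: 0.001
grasp_force: 0.4
```

```bash
for i in 1; do
python3 -m handwheel '[[-0.1,0,0,0],[-0.1,0,0,0],[-0.1,0,0,0],[-0.1,0,0,0],[-0.1,0,0,0]]' |egrep 'pos|force'
python3 -m handwheel '[[-0.06,0,0,0],[-0.06,0,0,0],[-0.06,0,0,0],[-0.06,0,0,0],[0,0,0,0]]' |egrep 'pos|force'
done
```

```text
position: [0.509, 0.0523, 0.0367]
force: [1.3, 1.2, -0.2]
grasp_force: 0.4
position: [0.5092, 0.0465, 0.0367]
force: [0.7, 0.8, 0.9]
grasp_force: 0.7
```

```bash
python3 -m handwheel '[[-0.06,0,0,0],[-0.06,0,0,0],[-0.06,0,0,0],[-0.06,0,0,0],[0,0,0,0]]' |egrep 'pos|force'
python3 -m handwheel '[[-0.04,0,0,0],[-0.04,0,0,0],[-0.04,0,0,0],[-0.04,0,0,0],[0,0,0,0]]' |egrep 'pos|force'
```

```text
position: [0.5093, 0.0443, 0.0368]
force: [-1.8, 13.6, -1.6]
grasp_force: 6.8
position: [0.5093, 0.0442, 0.0369]
force: [-2.0, 25.1, -5.3]
grasp_force: 12.5
```

```bash
python3 -m handwheel '[[0.3,0,0,0],[0.3,0,0,0],[0.2,0,-0.5,0],[0,0,-0.8,0],[0,0,-0.9,0]]' >/dev/null
python3 -m handwheel '[[-0.4,0,-0.9,0],[-0.4,0,-0.9,0],[-0.4,0,-0.9,0],[0,0,0,0],[0,0,0,0]]' 0.5
python3 -m handwheel '[[0,0,0,0],[0,0,0,0],[0,0,0,0],[0,0,0,0],[0,0,0,0]]'|grep width
python3 - <<'E'
from h import *
c=env.camera_params("wrist");p,d=env.grab_frame("wrist");cv2.imwrite("pics/w2.png",p);np.savez("pics/w2.npz",d=d,**c)
cv2.imwrite("pics/w2c.png",cv2.resize(p[0:260,220:440],None,fx=2.3,fy=2.3,interpolation=2))
E
```

```text
time: 8.07
position: [0.5107, 0.0252, 0.1602]
eef_rot: [0.695, 0.719, 0.0, 0.001]
force: [1.1, 0.5, -1.0]
width: 0.316
grasp_force: 0.0
width: 0.498
```

View pics/w2c.png

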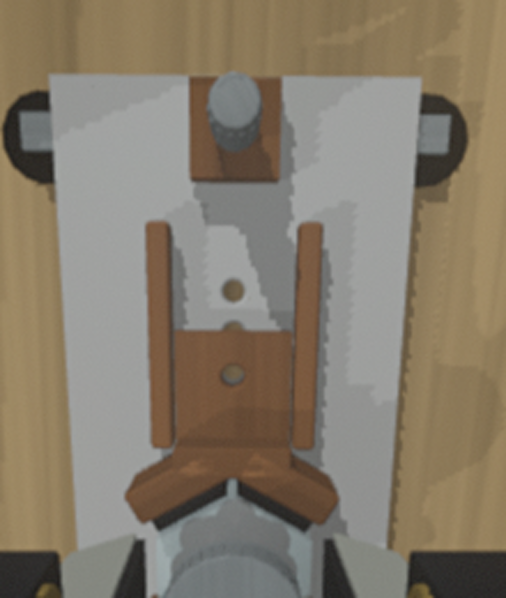

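Jaw home: the foot hole is at crop (232,374), the third board hole at (233,291), and the pin top at about (235,101).

Run:
```python
from h import *
c=np.load("pics/w2.npz");f=lambda a:np.array(a)/2.3+[220,0]
print("hole",ray(c,f([232,374.5]),.032),"bh3",ray(c,f([233,291]),.018),"pin",ray(c,f([235,101]),.074))
d=c["d"];K=c["mtx"];T=c["cam_to_world"]
v,u=np.mgrid[0:400,0:640];P=np.stack([(u-K[0,2])*d/K[0,0],(v-K[1,2])*d/K[1,1],d],-1)@T[:3,:3].T+T[:3,3]
q=P[25:60,300:345].reshape(-1,3);q=q[(q[:,2]>.071)&(q[:,2]<.079)];print(len(q),q.mean(0),np.ptp(q,0),q.min(0),q.max(0))
```

```text
hole [[0.50822885 0.0606621  0.032     ]] bh3 [[0.50742075 0.09519042 0.018     ]] pin [[0.50588207 0.1567283  0.074     ]]
464 [0.5055549  0.15702089 0.07359834] [0.01693347 0.01736982 0.00476852] [0.4972187  0.14859286 0.07102703] [0.51415217 0.16596267 0.07579555]
```

```bash
python3 - <<'E'
from h import *
print(need([.5056,.157,.16],1.9))
E
python3 -m handwheel '[[0.5,-0.02,0,0],[0.8,-0.02,0,0],[0.9,0,0,0],[0.9,0,0,0],[0.9,0,0,0]]' >/dev/null
python3 -m handwheel '[[0.8,0,0,0],[0.4,0,0,0],[0,0,0,0],[0,0,0,0],[0,0,0,0]]' |grep pos
python3 - <<'E'
from h import *
print(need([.5056,.157,.037],1.9))
E
```

```text
[array([ 5.21,  0.02, -0.05]), np.float64(0.1)]
position: [0.5045, 0.1548, 0.1589]
[array([0.09, 0.05, 4.88]), np.float64(0.0)]
```

```bash
python3 -m handwheel '[[0.09,0.05,0.4,0],[0,0,0.8,0],[0,0,0.9,0],[0,0,0.9,0],[0,0,0.8,0]]' >/dev/null
python3 -m handwheel '[[0,0,0.6,0],[0,0,0.4,0],[0,0,0.1,0],[0,0,0,0],[0,0,0,0]]'
python3 -m handwheel '[[0,0,0,0],[0,0,0,0],[0,0,0,0],[0,0,0,0],[0,0,0,0]]' 0
python3 -m handwheel '[[0,0,0,0],[0,0,0,0],[0,0,0,0],[0,0,0,0],[0,0,0,0]]'
```

```text
time: 10.2
position: [0.506, 0.1586, 0.0372]
eef_rot: [0.695, 0.719, 0.0, 0.0]
force: [0.1, 0.6, 0.1]
width: 0.5
grasp_force: 0.0
time: 10.62
position: [0.5057, 0.1587, 0.037]
eef_rot: [0.695, 0.719, 0.0, 0.0]
force: [0.5, -0.6, 2.4]
width: 0.189
grasp_force: 30.4
time: 11.03
position: [0.5058, 0.1587, 0.037]
eef_rot: [0.695, 0.719, 0.0, 0.0]
force: [-0.7, -1.5, 5.4]
width: 0.189
grasp_force: 30.0
```

```bash
python3 -m handwheel '[[0,0,-0.3,0],[0,0,-0.4,0],[0,0,-0.4,0],[0,0,-0.4,0],[0,0,-0.4,0]]' |egrep 'pos|force'
python3 -m handwheel '[[-0.3,0,0,0],[-0.6,0,0,0],[-0.7,0,0,0],[-0.7,0,0,0],[-0.6,0,0,0]]' >/dev/null
python3 -m handwheel '[[-0.5,0,0,0],[-0.3,0,0,0],[-0.1,0,0,0],[0,0,0,0],[0,0,0,0]]' |egrep 'pos|width'
python3 - <<'E'
from h import *
print(need([.5085,.0620,.077],1.9))
c=env.camera_params("wrist");p,d=env.grab_frame("wrist");cv2.imwrite("pics/w3.png",cv2.resize(p[120:330,220:430],None,fx=2.5,fy=2.5))
np.savez("pics/w3.npz",**c)
E
```

```text
position: [0.5058, 0.1588, 0.0856]
force: [-0.2, 0.2, -0.8]
grasp_force: 30.0
position: [0.5089, 0.0645, 0.0843]
width: 0.187
[array([-0.1 , -0.02,  0.29]), np.float64(0.1)]
```

View pics/w3.png

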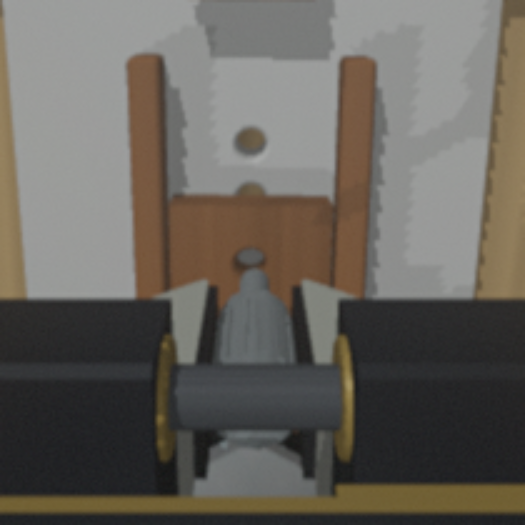

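Pin held upright, its nose at crop (254,270), with the foot hole just beyond at (250,257). I'll project both to compare.

Run:
```python
from h import *
c=np.load("pics/w3.npz");f=lambda a:np.array(a)/2.5+[220,120]
print("tip",ray(c,f([254,271]),.049),"hole",ray(c,f([250.5,257.5]),.032),"bh3",ray(c,f([250.5,141]),.018))
```

```text
tip [[0.50945372 0.06411112 0.049     ]] hole [[0.50847751 0.06204997 0.032     ]] bh3 [[0.50725992 0.09606222 0.018     ]]
```

```bash
python3 -m handwheel '[[-0.1,-0.03,0.1,0],[0,0,0.2,0],[0,0,0.2,0],[0,0,0.1,0],[0,0,0.1,0]]' |egrep 'pos|force'
python3 -m handwheel '[[0,0,0.1,0],[0,0,0.1,0],[0,0,0.1,0],[0,0,0.1,0],[0,0,0,0]]' |egrep 'pos|force'
```

```text
position: [0.5079, 0.0614, 0.0661]
force: [-0.6, 0.5, -0.8]
grasp_force: 30.0
position: [0.508, 0.0611, 0.0563]
force: [-0.0, 0.1, -1.3]
grasp_force: 30.0
```

```bash
python3 -m handwheel '[[0,0,0.1,0],[0,0,0.1,0],[0,0,0.1,0],[0,0,0,0],[0,0,0,0]]' |egrep 'pos|force'
python3 -m handwheel '[[0,0,0.1,0],[0,0,0.1,0],[0,0,0,0],[0,0,0,0],[0,0,0,0]]' |egrep 'pos|force'
```

```text
position: [0.5081, 0.0612, 0.049]
force: [-0.4, 0.2, -1.5]
grasp_force: 30.0
position: [0.5082, 0.0612, 0.0442]
force: [-0.4, 0.3, 0.0]
grasp_force: 30.0
```

Tip at about 9 mm and moving freely. Down to the shoulder.

```bash
python3 -m handwheel '[[0,0,0.1,0],[0,0,0.1,0],[0,0,0.06,0],[0,0,0.03,0],[0,0,0.03,0]]' |egrep 'pos|force'
python3 -m handwheel '[[0,0,0,0],[0,0,0,0],[0,0,0,0],[0,0,0,0],[0,0,0,0]]' |egrep 'pos|force'
```

```text
position: [0.5082, 0.0613, 0.0367]
force: [-6.0, -1.1, 22.3]
grasp_force: 30.0
position: [0.5081, 0.0614, 0.0369]
force: [-4.3, -0.2, 10.8]
grasp_force: 30.0
```

```bash
python3 -m handwheel '[[0,0,0,0],[0,0,0,0],[0,0,0,0],[0,0,0,0],[0,0,-0.1,0]]' 0.5
python3 -m handwheel '[[0,0,-0.3,0],[0,0,-0.5,0],[0,0,-0.8,0],[0,0,-0.9,0],[0,0,-0.9,0]]' 1 >/dev/null
python3 -m handwheel '[[-0.5,0,-0.8,0],[-0.9,0,-0.5,0],[-0.9,0,0,0],[-0.9,0,0,0],[-0.6,0,0,0]]' >/dev/null
python3 -m handwheel '[[-0.4,0,0,0],[0,0,0,0],[0,0,0,0],[0,0,0,0],[0,0,0,0]]' |egrep 'pos|wid'
python3 - <<'E'
from h import *
print(env.get_state()["q"].round(2))
c=env.camera_params("wrist");p,d=env.grab_frame("wrist");cv2.imwrite("pics/w4.png",p);np.savez("pics/w4.npz",d=d,**c)
K=c["mtx"];T=c["cam_to_world"]
v,u=np.mgrid[0:400,0:640];P=np.stack([(u-K[0,2])*d/K[0,0],(v-K[1,2])*d/K[1,1],d],-1)@T[:3,:3].T+T[:3,3]
m=(abs(P[...,2]-.089)<.005)&(abs(P[...,0]-.51)<.05)&(abs(P[...,1]+.02)<.05)
m=cv2.morphologyEx(m.astype(np.uint8),cv2.MORPH_OPEN,np.ones((3,3)));k=max(cv2.findContours(m,0,1)[0],key=cv2.contourArea)
w=ray(c,k[:,0],.089);print(cv2.minEnclosingCircle(w[:,:2].astype(np.float32)),P[m>0].mean(0),m.sum())
q=P[(abs(P[...,2]-.074)<.004)&(abs(P[...,0]-.508)<.02)&(abs(P[...,1]-.06)<.02)];print("pin top",len(q),q.mean(0))
E
```

```text
time: 15.25
position: [0.5079, 0.0611, 0.0383]
eef_rot: [0.695, 0.719, -0.0, -0.0]
force: [-0.2, 0.1, -0.7]
width: 0.481
grasp_force: 0.0
position: [0.5119, -0.0422, 0.1564]
width: 0.999
[ 0.44  0.4  -0.6   1.89  0.28  0.93 -0.26]
((0.5117104053497314, -0.024400193244218826), 0.027545878663659096) [ 0.51132082 -0.02381682  0.08967645] 3420
pin top 428 [0.50851522 0.05991466 0.07359215]
```

View pics/w4.png

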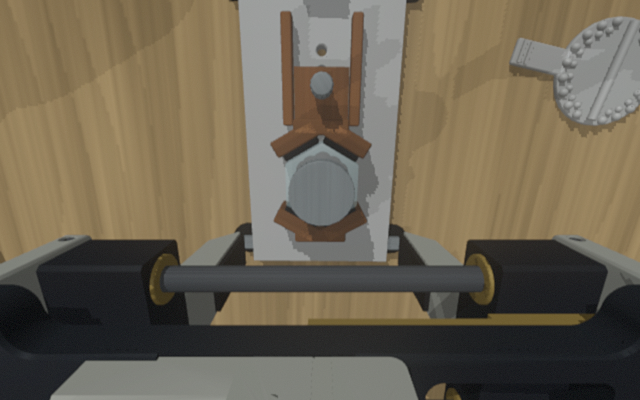

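Pin is seated (top at z 0.0736, image (321,83)). The cap at (321,192) has its centre at about (0.5115,-0.0242).

Run:
```python
from h import *
print(need([.5115,-.0242,.066],1.9))
```

```text
[array([0.72, 0.01, 3.61]), np.float64(0.2)]
```

```bash
python3 -m handwheel '[[0.4,0.01,0,0],[0.32,0,0.4,0],[0,0,0.8,0],[0,0,0.8,0],[0,0,0.7,0]]' >/dev/null
python3 -m handwheel '[[0,0,0.5,0],[0,0,0.3,0],[0,0,0.1,0],[0,0,0,0],[0,0,0,0]]' |egrep 'pos|force'
python3 - <<'E'
from h import *
print(need([.5115,-.0242,.066],1.9))
E
```

```text
position: [0.512, -0.0252, 0.0668]
force: [0.3, 0.6, -0.5]
grasp_force: 0.0
[array([ 0.04, -0.02,  0.03]), np.float64(0.1)]
```

```bash
python3 -m handwheel '[[0.04,-0.02,0.03,0],[0,0,0,0],[0,0,0,0],[0,0,0,0],[0,0,0,0]]' 0 >/dev/null
python3 -m handwheel '[[0,0,0,0],[0,0,0,0],[0,0,0,0],[0,0,0,0],[0,0,0,0]]' 
python3 -m handwheel '[[0,0,0,-0.01],[0,0,0,-0.015],[0,0,0,-0.015],[0,0,0,-0.015],[0,0,0,-0.015]]'
python3 - <<'E'
from h import *
s=env.get_state();print(s["moment"],s["q"].round(2),need([.5115,-.0242,.066],1.9))
E
```

```text
time: 18.22
position: [0.5111, -0.0248, 0.0655]
eef_rot: [0.695, 0.719, -0.0, 0.0]
force: [-0.2, -0.8, 1.5]
width: 0.582
grasp_force: 30.0
time: 18.63
position: [0.5106, -0.0244, 0.0656]
eef_rot: [0.611, 0.792, -0.0, -0.0]
force: [-1.8, 1.1, 3.8]
width: 0.586
grasp_force: 30.0
[ 0.21790479  0.25637339 -0.30954824] [ 0.39  0.53 -0.6   1.99  0.43  0.75 -0.21] [array([-0.  ,  0.04, -0.02]), np.float64(12.8)]
```

```bash
python3 -m handwheel '[[0,0,0,-0.02],[0,0,0,-0.02],[0,0,0,-0.02],[0,0,0,-0.02],[0,0,0,-0.02]]' |egrep 'pos|force'
python3 - <<'E'
from h import *
s=env.get_state();print(s["moment"],s["q"].round(2),need([.5112,-.0244,.066],1.9))
c=env.camera_params("wrist");p,d=env.grab_frame("wrist");cv2.imwrite("pics/w5.png",p);np.savez("pics/w5.npz",d=d,**c)
E
```

```text
position: [0.5111, -0.0242, 0.0656]
force: [-0.3, 1.1, 1.9]
grasp_force: 30.0
[0.31553001 0.04320272 0.0032027 ] [ 0.44  0.55 -0.68  1.98  0.49  0.78  0.05] [array([-0.01, -0.  , -0.02]), np.float64(30.9)]
```

View pics/w5.png

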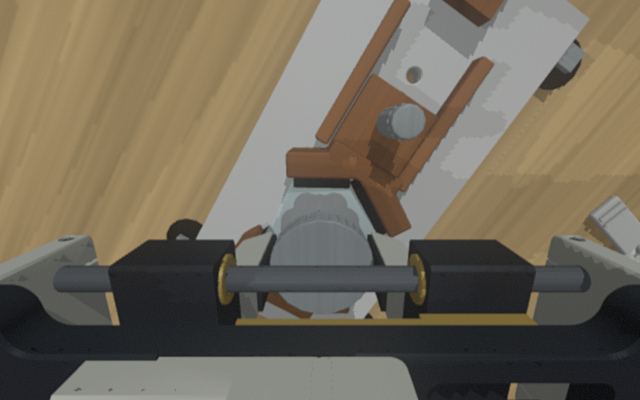

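The jar is still square in the V (facet at (325,185) parallel to the jaw lining), and the brushed lines on the cap turn with the tool, so the cap is unscrewing. I'll turn on to about 82°.

```bash
python3 -m handwheel '[[0,0,-0.01,-0.02],[0,0,-0.01,-0.02],[0,0,0,-0.02],[0,0,-0.01,-0.02],[0,0,0,-0.02]]' |egrep 'pos|force'
python3 -m handwheel '[[0,0,-0.01,-0.02],[0,0,0,-0.02],[0,0,-0.01,-0.02],[0,0,0,-0.02],[0,0,0,-0.02]]' |egrep 'pos|force'
python3 -m handwheel '[[0,0,0,-0.02],[0,0,0,-0.02],[0,0,0,-0.02],[0,0,0,-0.02],[0,0,0,0]]' |egrep 'pos|force'
python3 -m handwheel '[[0,0,0,0],[0,0,0,0],[0,0,0,0],[0,0,0,0],[0,0,0,0]]' |egrep 'time|pos|force'
python3 - <<'E'
from h import *
s=env.get_state();print(s["moment"],s["q"].round(2),need([.5112,-.0244,.066],1.9))
E
```

```text
position: [0.5107, -0.0248, 0.066]
force: [-0.6, 0.8, -0.8]
grasp_force: 30.0
position: [0.5107, -0.0249, 0.0665]
force: [-0.2, -0.6, -0.4]
grasp_force: 30.0
position: [0.5108, -0.025, 0.0664]
force: [-0.3, 0.6, -0.4]
grasp_force: 30.0
time: 20.77
position: [0.5109, -0.0248, 0.0667]
force: [-0.7, -1.1, -1.0]
grasp_force: 30.0
[ 0.03072619 -0.07131685 -0.00699133] [ 0.59  0.63 -0.9   1.97  0.65  0.86  0.78] [array([-0.01,  0.02,  0.03]), np.float64(81.1)]
```

```bash
python3 -m handwheel '[[0,0,-0.04,0],[0,0,-0.04,0],[0,0,-0.04,0],[0,0,0,0],[0,0,0,0]]' |egrep 'pos|force'
python3 -m handwheel '[[0,0,0,0],[0,0,0,0],[0,0,0,0],[0,0,0,0],[0,0,0,0]]' |egrep 'time|pos|force'
```

```text
position: [0.511, -0.0248, 0.0698]
force: [-1.1, 0.5, 0.2]
grasp_force: 30.0
time: 21.6
position: [0.511, -0.0248, 0.0697]
force: [0.3, -0.5, 0.4]
grasp_force: 30.0
```

```bash
python3 -m handwheel '[[0,0,-0.1,0],[0,0,-0.2,0],[0,0,-0.3,0],[0,0,-0.2,0],[0,0,-0.15,0]]' |egrep 'pos|force'
python3 -m handwheel '[[0,0,0,0],[0,0,0,0],[0,0,0,0],[0,0,0,0],[0,0,0,0]]' |egrep 'time|pos|force|width'
python3 - <<'E'
from h import *
s=env.get_state();print(s["moment"],need([.5112,-.0244,.0935],1.9))
p,d=env.grab_frame("scene");cv2.imwrite("pics/s6.png",cv2.resize(p[120:260,270:450],None,fx=4,fy=4))
E
```

```text
position: [0.5116, -0.0245, 0.0946]
force: [0.2, 0.8, 0.5]
grasp_force: 30.0
time: 22.43
position: [0.5108, -0.0247, 0.0932]
force: [0.0, 0.6, -0.8]
width: 0.585
grasp_force: 30.0
[ 0.06390798 -0.11778398  0.02641043] [array([-0.01,  0.02, -0.01]), np.float64(81.1)]
```

View pics/s6.png

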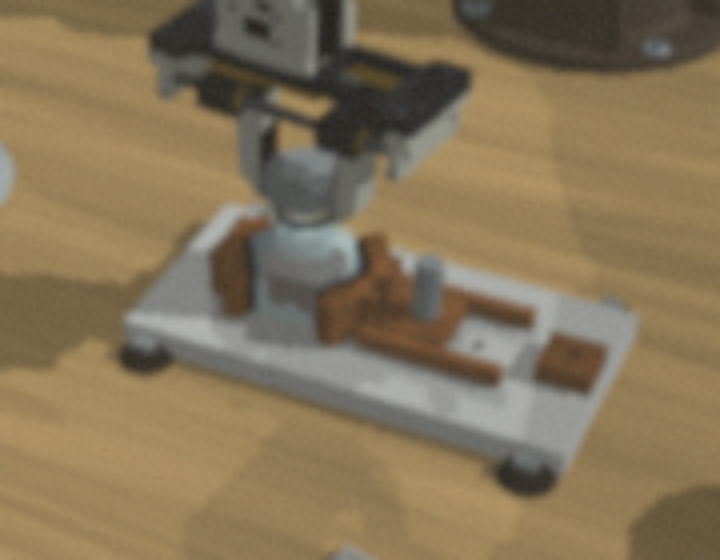

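The cap hangs level in the fingers at crop (305,185) above the open jar. The jar stands on the board between the jaws and the pin is upright in the foot at (428,288). There is no jar weight on the wrist.

```bash
python3 -c "
from cell import env
print(env.job_done())"
```

```text
the job is handed in; nothing more can be done
None
```

The job is handed in, though the hand-in gave no verdict: jaw pushed home, pin seated, cap unscrewed about 81° and held level about 25 mm above the jar, which still stands in the jaws, with the bowl, lid and press untouched.

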